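# Draw the work pallet out of its hooded dock and square it up on the setting plate

## Robot

A 6-joint arm with a two-finger parallel gripper is mounted at the origin on a cart in front of the work surface, level with it; the furniture and walls round the work are solid. World frame = base frame: x ahead of the robot, y to its left, z up, the work surface at z = 0. Lengths are in m, angles in rad, forces in N, time in s.
With the tool pointing down it reaches from about 0.35 to 0.775 m from the base axis. Payload 5.5 kg.
Tool frame: the origin (TCP) lies on the centre line of the jaws, within the pads' length; the fingertips stand 11 mm ahead of it and the grasp point (between the pads) lies 8 mm behind it (env.tip_extent is the distance from the TCP to the fingertips, in m); z points along the fingers, y is the line along which they close (so a half turn about z gives the same grasp; the last joint's range is limited). The gripper opens to 85 mm and grips with 20 to 120 N. Pads are 22 mm wide; open, the fingers measure 114 mm over their backs; the gripper's body (76 mm by 85 mm) begins 54 mm behind the grasp point. The pads swing forward as they close: fully open they stand 13 mm farther back than shut.
Start: joints at [-1.252, 0.313, 0.046, 1.304, 0, 1.431], TCP at [0.255, -0.516, 0.218] pointing down, gripper open.
Joint ranges: [-2.76, 2.76], [-0.86, 1.69], [-1.03, 1.26], [-2.2, 2.34], [-1.47, 1.5], [-3.14, 3.14]. Speed limits (rad/s): [2.57, 2.57, 3.14, 3.14, 3.14, 3.14].

## Interface

Orientations are given as a unit quaternion [w, x, y, z].
In Python, from workcell import env gives the robot as it stands.
- The arm moves only by the shell command python3 -m jog 'ROWS' [FORCE]. ROWS is JSON, a list of rows, each a list of 5 numbers: the gripper's target within -1 to 1 (shut at 1, half-way at 0, fully open at -1), then the shift along the tool's x, y, z in m, then the turn about the tool's z in degrees. In form: [[fingers, tx, ty, tz, turn], ...]. A call has 1 to 5 rows; each row shifts and turns the commanded pose from where the row before left it, along the tool's axes as they then stand; what a row does not reach is not made up. A row lasts 1/12 s, in which the tool goes at most 41.7 mm and 7.16 degrees, less where a joint would pass 70% of its speed; a pose out of reach is approached as far as the arm can. A call is refused whole if a number of a shift passes 0.0417 or a number of a turn 7.16, either way. A call with a gripper value outside its range is refused whole. The fingers move at their own pace and stop on an object; FORCE is the grip in N (left out, the last holds). Time passes only in rows, so rows that do not move let the fingers close. It gives the time, the measured TCP pose, the force, the opening and the grip force at its end, in the units of the state.
- env.get_state(): the state, without advancing time (a new reading comes with each control period).
- env.read_camera(name): name is "scene" or "top"; returns a dict with "img" (420x560x3 uint8, red, green, blue), "fov_y" (degrees; the focal length in pixels is half the picture's height over the tangent of half this angle, whatever the lens; pixels are square), "cx", "cy" (the principal point, pixels), "T" (4x4, takes a point from camera to world coordinates). Camera axes: x right, y up, looking along -z (the intrinsics and any distortion apply to the point x, -y, -z); pixel columns grow to the right and rows downward; lengths in m; the calibration is good to about 2 mm. A picture is of the moment at which its call begins. There is no depth.
- env.hand_in(): hands the job in; it is judged then, once.
The state is a dict: "clock": time; "joint_pos": joint angles; "qvel": joint speeds; "tau": joint torques, N m; "tcp_pos": TCP position; "orientation": TCP orientation; "wrist_force": force on the tool from outside, world axes, zero at the start; "ft_torque": the same for the moment, N m; "finger_gap": finger opening in m; "grip_force": force on a finger pad.
Only numpy, scipy, OpenCV 4.12 (cv2) and the standard library are available. Lean on these libraries where they do the work, as an engineer would, in place of code of your own. Each camera call takes 0.05 s, during which the arm holds its last target. There are 200 camera calls.

## Task

The work pallet is parked under the lips of the hooded dock: draw it straight out towards you by its lug until it is clear of the hood, then lift it out by its clamp block, keeping it about level. Set it down gently and flat on the setting plate with its lug towards you, and push it home so that it sits flush against both the back fence and the side fence. Leave the other things on the bench where they are.

Things in the scene. Friction and masses are not known exactly. Their poses are not given: they have to be found in the camera images.
- pallet: Work pallet, loose, one rigid piece, 0.4 to 0.8 kg, slides at 2 to 9 N: bare aluminium plate 130 (x) x 70 (y) x 12 mm thick with an upright steel pull lug on its front (-x) edge and a steel clamp block near its middle. Origin: centre of the plate's underside, z up. Centre of mass near x = 0; held by the lug alone it droops.
- lug (a point): Grip point of the pull lug, on the pallet's centre line, 54 mm in front of (-x) its origin and 34 mm above its underside. The lug is 22 mm along x (x -65 to -43 mm), 10 mm thick in y, top 38 mm above the underside: pinch it across y.
- block (a point): Grip point of the clamp block, on the pallet's centre line, 12 mm behind (+x) its origin, 34 mm above its underside. The block is 44 mm along x (x -10 to +34 mm), 34 mm wide in y, top 44 mm above the underside: pinch it across y.
- dock: Hooded parking dock, fixed, grey sheet steel, open front towards -x. Origin: at bench level under a fully parked pallet, axes parallel to the pallet's; the pallet starts at x = -20 to 0 mm, its block under the hood. Deck 8 mm high, x -185 to +75 mm, 96 mm wide. In front of the hood two rails, 14 mm high, 73 mm apart inside, guide the pallet along x.
- lip (a point): Middle of the hood's front edge, on top: 18 mm in front of the dock's origin, 61 mm above the bench. From here back the roof (underside 58 mm up) and, inside each cheek, a lip (underside 25 mm up) overhang the pallet: it cannot be raised there. Its rear edge is clear when its origin is at x < -83 mm of the dock.
- setting_plate: Setting plate, fixed steel, 200 (x) x 140 (y) mm, top 8 mm above the bench. Two dark fences rise 18 mm above the bench: back fence along y, face at x = +65 mm; side fence along x (-57 to +57 mm), face at y = +35 mm. Origin: at bench level; a pallet flush with both fences has its origin at (0, 0, 8 mm) and its axes parallel.
- combination_pliers: Bystander: pliers, 183 mm, lying flat between dock and setting plate. Leave alone.
- bearing: Bystander: ball bearing, 54 mm across, 15 mm high, between dock and setting plate, nearer the robot. Leave alone.
- tape_measure: Bystander: tape measure, 70x75x35 mm, at the left. Leave alone.
- bolt_tin: Bystander: round tin, 76 mm across, 58 mm high, at the right. Leave alone.
Things that resemble listed ones, but are neither listed nor needed, are in the scene too. Of the things that look like the pallet, the larger one is meant.

How it is judged:
On the way, in this order (a step that is already met when the one before it is completed fails the run):
1. the pallet is drawn forward clear of the hood and lips, still low over the deck (x of pallet in the frame of dock below -0.083 m and z of pallet in the frame of dock below 0.03 m and y of pallet in the frame of dock between -0.02 and 0.02 m).
2. the pallet is lifted off the dock (z of pallet in the frame of dock above 0.03 m).
At the end, for the whole second after the job is handed in: The pallet lies flat (within 0.03 rad, underside within 2 mm of the plate) and at rest on the setting plate, lug towards the robot, its plate within 1.5 mm of the back fence and of the side fence and parallel to them within 0.02 rad, released (x of pallet in the frame of setting_plate between -0.0015 and 0.003 m and y of pallet in the frame of setting_plate between -0.0015 and 0.003 m and z of pallet in the frame of setting_plate between 0.006 and 0.01 m and angle between pallet's own z axis and vertical below 0.03 rad and angle between the x axis of pallet and the x axis of setting_plate, either way round below 0.02 rad and x of lug in the frame of setting_plate below -0.03 m and linear speed of pallet below 0.01 m/s); the robot touches nothing.
It fails at once if the pallet tilted by more than 0.3 rad (angle between pallet's own z axis and vertical above 0.3 rad).
It fails at once if the pallet was slammed or pressed with more than 150 N against the setting plate or its fences (contact force between pallet and setting_plate above 150 N).
It fails at once if another thing on the bench was moved by more than 30 mm (distance of any of combination_pliers, bearing, tape_measure, bolt_tin from where it was at the start of the episode above 0.03 m).
It also fails if it takes over 72 s, if anything falls off the work surface, if the arm or the gripper's body presses on something with over 40 N, if the wrist force passes 120 N, or if a joint passes its speed limit or range.

## Working session

There is one attempt and no reset: what is moved stays moved. The work goes in short steps, Python scripts to look and compute and a shell command to move; the robot and the scene stay as the last step left them, time stands still between calls to the robot, and variables do not carry over. Pictures are saved under pics/ and viewed, at most 10 in all, crops included, and the job is handed in when it is done.

```bash
mkdir -p pics; ls; cat > h.py <<'E'
import numpy as np, cv2
from workcell import env
def cam(n):
    c=env.read_camera(n); h=c["img"].shape[0]; c["f"]=h/2/np.tan(np.radians(c["fov_y"])/2); return c
def ray(c,u,v):
    d=np.array([(u-c["cx"])/c["f"],-(v-c["cy"])/c["f"],-1.]); T=np.array(c["T"]); return T[:3,3],T[:3,:3]@d
def onz(c,u,v,z):
    o,d=ray(c,u,v); return o+d*(z-o[2])/d[2]
def proj(c,p):
    T=np.array(c["T"]); q=T[:3,:3].T@(np.array(p)-T[:3,3]); return c["cx"]+c["f"]*q[0]/-q[2], c["cy"]-c["f"]*q[1]/-q[2]
def save(c,n,crop=None,s=1):
    im=c["img"][:,:,::-1]
    if crop: x0,y0,x1,y1=crop; im=im[y0:y1,x0:x1]
    cv2.imwrite("pics/"+n,cv2.resize(im,None,fx=s,fy=s,interpolation=cv2.INTER_CUBIC))
E
python3 - <<'E'
from h import *
for n in("top","scene"):
    c=cam(n); save(c,n+"0.png"); print(n,{k:v for k,v in c.items() if k!="img"})
print(env.get_state())
E
```

```text
pics
top {'fov_y': 50.780663426973916, 'cx': 283.6963904104002, 'cy': 211.87368264943728, 'T': array([[ 0.04333082,  0.97498569, -0.2180031 ,  0.34149971],
       [-0.99904708,  0.04342861, -0.00434518,  0.00567963],
       [ 0.00523109,  0.21798364,  0.9759384 ,  1.35071299],
       [ 0.        ,  0.        ,  0.        ,  1.        ]]), 'f': np.float64(442.4516442324547)}
scene {'fov_y': 45.1036507264684, 'cx': 267.81652244093726, 'cy': 219.6315556835605, 'T': array([[-0.73611858,  0.45589099, -0.50029276, -0.07266088],
       [-0.67682359, -0.50263125,  0.5378398 ,  0.757773  ],
       [-0.00626645,  0.73452381,  0.67855398,  1.02051294],
       [ 0.        ,  0.        ,  0.        ,  1.        ]]), 'f': np.float64(505.69061508444577)}
{'clock': 0.1, 'joint_pos': array([-1.25157453e+00,  3.13957719e-01,  4.50973684e-02,  1.30362021e+00,
        4.57160762e-06,  1.43119654e+00]), 'qvel': array([-0.00069653,  0.0008601 ,  0.00293338, -0.00020984,  0.00053363,
       -0.00043616]), 'tau': array([ 2.00823830e-03, -4.81728637e+01,  2.99241596e+01,  1.28092009e-02,
       -1.95586049e-04, -1.14633188e-06]), 'tcp_pos': array([ 0.25450229, -0.51507038,  0.21708159]), 'orientation': array([-8.38926140e-04,  9.73800208e-01,  2.27403707e-01, -7.32529796e-05]), 'wrist_force': array([ 0.02063855,  0.15029124, -0.54939554]), 'ft_torque': array([ 0.02355242,  0.00478513, -0.01364857]), 'grip_force': 0.0, 'finger_gap': 0.08561123660856639}
```

View pics/top0.png

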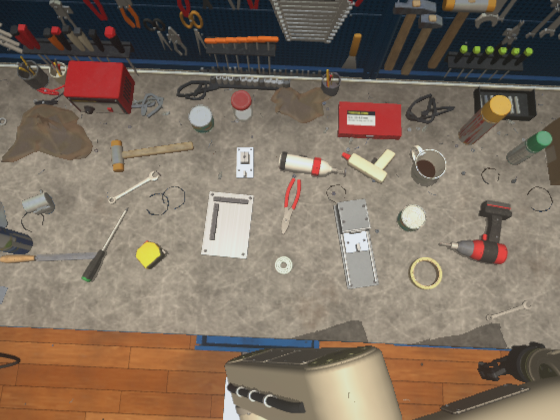

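View pics/scene0.png

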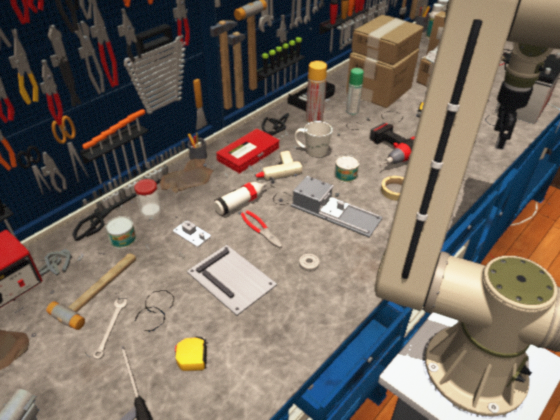

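The top view shows the dock at (355,245), with its hood at (352,215) and a pallet inside. The setting plate is at (228,225), pliers at (291,205), bearing at (283,265), tape at (149,255) and tin at (413,217).
Pallet candidates in the top view are (a) the piece in the dock at (358,243) and (b) the small plate with a block at (244,162). I choose (a): it is parked under the hood and is the larger one. I'll check this in a crop.

```bash
python3 - <<'E'
from h import *
a=cam("top");b=cam("scene")
f=lambda c,r:cv2.resize(c["img"][r[1]:r[3],r[0]:r[2],::-1],None,fx=6,fy=6,interpolation=cv2.INTER_CUBIC)
A=f(a,(325,192,391,292))
B=f(a,(195,185,262,265))
im=np.zeros((600,800,3),np.uint8); im[:600,:396]=A; im[:480,398:800]=B
cv2.imwrite("pics/crop1.png",im)
save(b,"crop2.png",(180,165,390,315),3.8)
E
```

```text
(no output)
```

View pics/crop1.png

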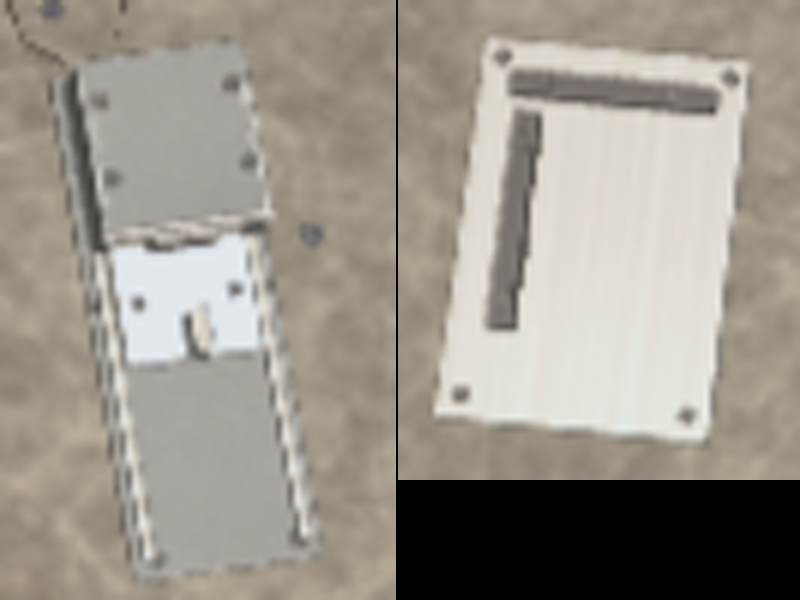

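View pics/crop2.png

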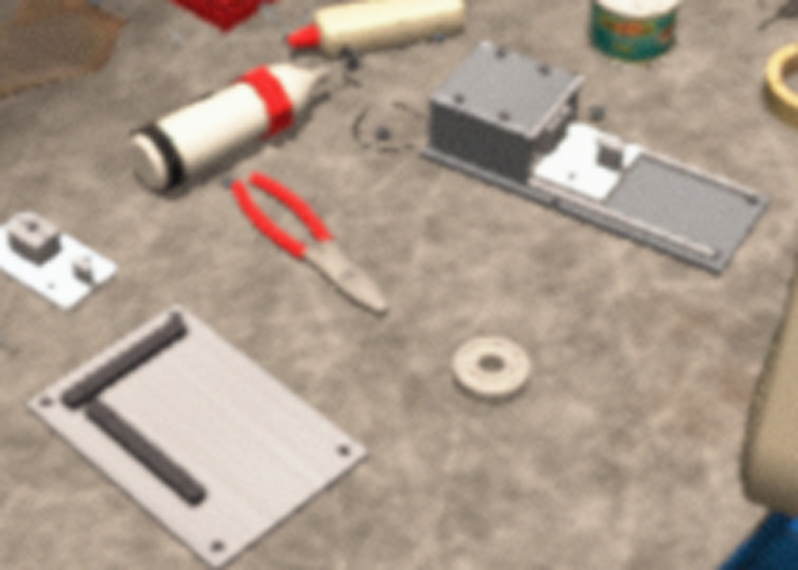

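The crop confirms it: the aluminium plate with the lug sits inside the dock, and its block is under the hood. The lug is at crop (198,330), about (358,247) in full pixels. The setting plate's back fence is at the far end and its side fence is on the left (+y).

```bash
cat >> h.py <<'E'
def rect(P,M):
    "2D rigid fit model M -> P; returns origin, yaw, residuals mm"
    P=np.array(P)[:,:2];M=np.array(M,float);p=P-P.mean(0);m=M-M.mean(0)
    a=np.arctan2((m[:,0]*p[:,1]-m[:,1]*p[:,0]).sum(),(m*p).sum())
    R=np.array([[np.cos(a),-np.sin(a)],[np.sin(a),np.cos(a)]]);t=P.mean(0)-R@M.mean(0)
    return t,a,np.round((P-(M@R.T+t))*1e3,1)
E
python3 - <<'E'
from h import *
a=cam("top");b=cam("scene")
A=lambda x,y,z:onz(a,325+(x+.5)/6-.5,192+(y+.5)/6-.5,z)
S=lambda x,y,z:onz(a,195+(x-398+.5)/6-.5,185+(y+.5)/6-.5,z)
B=lambda x,y,z:onz(b,180+(x+.5)/3.8-.5,165+(y+.5)/3.8-.5,z)
pm=[[.1,.07],[.1,-.07],[-.1,-.07],[-.1,.07]]
print("plate top",rect([S(487,37,.008),S(750,65,.008),S(707,440,.008),S(434,413,.008)],pm))
print("plate scn",rect([B(30,405,.008),B(178,308,.008),B(367,455,.008),B(218,567,.008)],[pm[0],pm[1],pm[2],pm[3]]))
dm=[[.075,.048],[-.185,.048],[-.185,-.048]]
print("dock top",rect([A(52,85,.008),A(138,577,.008),A(320,550,.008)],dm))
print("dock scn",rect([B(422,155,.008),B(720,271,.008),B(768,203,.008)],dm))
print("lip",A(105,245,.061),A(270,215,.061))
print("pal front",A(128,362,.02),A(262,348,.02), "scn",B(606,202,.02),B(642,150,.02))
print("lugtop",A(200,310,.046),A(206,335,.046))
E
```

```text
plate top (array([0.59572735, 0.18379646]), np.float64(-0.05587873250246398), array([[-0.5, -0.5],
       [-1.7,  1. ],
       [ 1.2,  0.1],
       [ 1. , -0.6]]))
plate scn (array([0.59288697, 0.18484608]), np.float64(-0.055096583351369494), array([[-1.4, -1.6],
       [-2.1,  2.5],
       [ 1.2,  2.1],
       [ 2.2, -3.1]]))
dock top (array([ 0.60610777, -0.20174964]), np.float64(0.18528584141684873), array([[-3.1, -1.2],
       [ 1.7, -1.1],
       [ 1.4,  2.3]]))
dock scn (array([ 0.60248239, -0.19866424]), np.float64(0.18290600782173838), array([[-2.1, -0.6],
       [ 2.2, -3. ],
       [-0.1,  3.5]]))
lip [ 0.57506977 -0.16382829  0.061     ] [ 0.59372958 -0.24516894  0.061     ]
pal front [ 0.52320869 -0.18167287  0.02      ] [ 0.53328355 -0.24917605  0.02      ] scn [ 0.51600244 -0.18112521  0.02      ] [ 0.53149217 -0.24938436  0.02      ]
lugtop [ 0.54715559 -0.21340052  0.046     ] [ 0.53479221 -0.21645573  0.046     ]
```

```bash
cat >> h.py <<'E'
from scipy.spatial.transform import Rotation as Ro
D=(np.array([.604,-.2003]),.184); S=(np.array([.594,.184]),-.0555)
def fr(F,x,y):
    c,s=np.cos(F[1]),np.sin(F[1]); return F[0]+np.array([c*x-s*y,s*x+c*y])
def go(xy,z,head=None):
    s=env.get_state();R=Ro.from_quat(s["orientation"][[1,2,3,0]]).as_matrix()
    h=np.arctan2(R[1,0],R[0,0]); print("t",s["clock"],"tcp",s["tcp_pos"].round(4),"head",h.round(4),"tool d(mm)",(R.T@(np.r_[xy,z]-s["tcp_pos"])*1e3).round(1),"turn",None if head is None else np.degrees(h-head).round(2),"F",s["wrist_force"].round(1),"gap",s["finger_gap"].round(4))
E
python3 -m jog '[[-1,0,0,0,5.25],[-1,0,0,0,5.25],[-1,0,0,0,5.25]]'
for i in 1; do python3 -m jog '[[-0.3,0.0277,-0.0204,0,0],[-0.3,0.0277,-0.0204,0,0],[-0.3,0.0277,-0.0204,0,0],[-0.3,0.0277,-0.0204,0,0],[-0.3,0.0277,-0.0204,0,0]]'
python3 -m jog '[[-0.3,0.0277,-0.0204,0,0],[-0.3,0.0277,-0.0204,0,0],[-0.3,0.0277,-0.0204,0,0],[-0.3,0.0277,-0.0204,0,0],[-0.3,0.0277,-0.0204,0,0]]'
python3 -m jog '[[-0.3,0.0277,-0.0204,0,0],[-0.3,0.0277,-0.0204,0,0],[-0.3,0,0,0,0]]'; done
python3 -c "
from h import *
go(fr(D,-.0685,0),.034,D[1]); print(fr(D,-.0685,0))"
```

```text
clock: 0.55
tcp_pos: [0.2547, -0.5155, 0.2179]
orientation: [-0.0, 0.996, 0.09, 0.0]
wrist_force: [-0.3, -0.9, 0.3]
finger_gap: 0.0856
grip_force: 0.0
clock: 0.97
tcp_pos: [0.3729, -0.3888, 0.2179]
orientation: [0.0, 0.996, 0.091, 0.0]
wrist_force: [1.4, -0.9, 0.2]
finger_gap: 0.0555
grip_force: 0.0
clock: 1.38
tcp_pos: [0.4906, -0.263, 0.218]
orientation: [0.0, 0.996, 0.092, 0.0]
wrist_force: [0.8, -0.0, 0.3]
finger_gap: 0.0555
grip_force: 0.0
clock: 1.63
tcp_pos: [0.5399, -0.2098, 0.2177]
orientation: [-0.001, 0.995, 0.095, 0.001]
wrist_force: [-1.0, -0.1, 0.3]
finger_gap: 0.0555
grip_force: 0.0Traceback (most recent call last):
  File "<string>", line 3, in <module>
    go(fr(D,-.0685,0),.034,D[1]); print(fr(D,-.0685,0))
    ~~^^^^^^^^^^^^^^^^^^^^^^^^^^
  File "h.py", line 27, in go
    h=np.arctan2(R[1,0],R[0,0]); print("t",s["clock"],"tcp",s["tcp_pos"].round(4),"head",h.round(4),"tool d(mm)",(R.T@(np.r_[xy,z]-s["tcp_pos"])*1e3).round(1),"turn",None if head is None else np.degrees(h-head).round(2),"F",s["wrist_force"].round(1),"gap",s["finger_gap"].round(4))
                                                                                                                                                                                                                                                                ^^^^^^^^^^^^^^^^^^^^^
AttributeError: 'float' object has no attribute 'round'
```

```bash
sed -i 's/s\["finger_gap"\].round(4)/round(s["finger_gap"],4)/' h.py
python3 -m jog '[[-0.3,-0.0037,0.0024,0.03,0.3],[-0.3,0,0,0.03,0],[-0.3,0,0,0.03,0],[-0.3,0,0,0.03,0],[-0.3,0,0,0,0]]'
python3 - <<'E'
from h import *
go(fr(D,-.0685,0),.034,D[1])
a=cam("top");b=cam("scene")
f=lambda c,r:cv2.resize(c["img"][r[1]:r[3],r[0]:r[2],::-1],(400,500),interpolation=cv2.INTER_CUBIC)
cv2.imwrite("pics/p5.png",np.hstack([f(a,(310,190,406,310)),f(b,(290,140,394,270))]))
E
```

```text
clock: 2.05
tcp_pos: [0.5293, -0.2151, 0.0919]
orientation: [-0.003, 0.996, 0.089, -0.004]
wrist_force: [-1.2, 1.2, -1.1]
finger_gap: 0.0557
grip_force: 0.0
t 2.05 tcp [ 0.5293 -0.2151  0.0919] head 0.1785 tool d(mm) [ 8.1 -0.6 57.8] turn -0.31 F [-1.2  1.2 -1.1] gap 0.0557
```

View pics/p5.png

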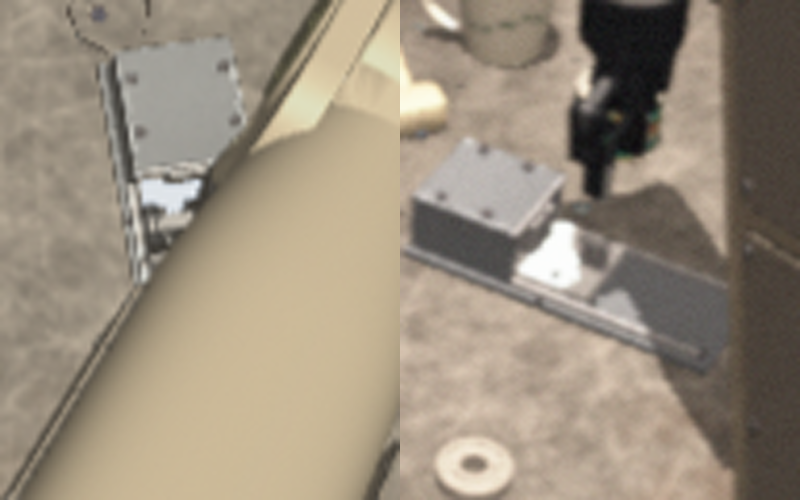

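The gripper is above and in front of the lug (about (595,245) in this composite), and nothing has moved. I'll let it settle before the final descent.

```bash
python3 -m jog '[[-0.3,0,0,0,0],[-0.3,0,0,0,0]]'
python3 -c "
from h import *
go(fr(D,-.0685,0),.034,D[1])"
```

```text
clock: 2.32
tcp_pos: [0.535, -0.2182, 0.1004]
orientation: [0.001, 0.996, 0.089, 0.002]
wrist_force: [-0.3, 0.5, 1.0]
finger_gap: 0.0556
grip_force: 0.0
t 2.3167 tcp [ 0.535  -0.2182  0.1004] head 0.1785 tool d(mm) [ 2.4 -5.2 66.4] turn -0.32 F [-0.3  0.5  1. ] gap 0.0556
```

```bash
python3 -m jog '[[-0.3,0.001,-0.002,0.015,-0.3],[-0.3,0.001,-0.002,0.015,0],[-0.3,0,0,0.01,0],[-0.3,0,0,0,0],[-0.3,0,0,0,0]]'; python3 -m jog '[[-0.3,0,0,0,0],[-0.3,0,0,0,0],[-0.3,0,0,0,0]]'
python3 -c "
from h import *
go(fr(D,-.0685,0),.034,D[1])"
```

```text
clock: 2.73
tcp_pos: [0.5349, -0.213, 0.0585]
orientation: [0.0, 0.996, 0.092, 0.0]
wrist_force: [-0.5, -0.3, 0.8]
finger_gap: 0.0554
grip_force: 0.0
clock: 2.98
tcp_pos: [0.5353, -0.2133, 0.0589]
orientation: [0.001, 0.996, 0.092, 0.001]
wrist_force: [1.4, -0.4, 0.3]
finger_gap: 0.0557
grip_force: 0.0
t 2.9833 tcp [ 0.5353 -0.2133  0.0589] head 0.1838 tool d(mm) [ 1.3 -0.3 24.9] turn -0.01 F [ 1.4 -0.4  0.3] gap 0.0557
```

```bash
python3 -m jog '[[-0.3,0.0005,0,0.008,0],[-0.3,0.0005,0,0.008,0],[-0.3,0,0,0.008,0],[-0.3,0,0,0,0],[-0.3,0,0,0,0]]' 50; python3 -m jog '[[1,0,0,0,0],[1,0,0,0,0],[1,0,0,0,0],[1,0,0,0,0],[1,0,0,0,0]]' 50;python3 -m jog '[[1,0,0,0,0],[1,0,0,0,0],[1,0,0,0,0],[1,0,0,0,0],[1,0,0,0,0]]'
```

```text
clock: 3.4
tcp_pos: [0.5348, -0.2122, 0.0327]
orientation: [-0.001, 0.996, 0.092, -0.001]
wrist_force: [0.0, -0.8, 0.0]
finger_gap: 0.0552
grip_force: 0.0
clock: 3.82
tcp_pos: [0.5359, -0.2128, 0.0342]
orientation: [0.0, 0.996, 0.092, 0.0]
wrist_force: [-0.4, -0.4, 0.5]
finger_gap: -0.0001
grip_force: 0.0
clock: 4.23
tcp_pos: [0.5357, -0.2127, 0.0339]
orientation: [0.0, 0.996, 0.092, -0.0]
wrist_force: [-0.4, -0.1, -0.8]
finger_gap: -0.0001
grip_force: 0.0
```

```bash
python3 - <<'E'
from h import *
b=cam("scene")
im=cv2.resize(b["img"][165:255,300:400,::-1],None,fx=6,fy=6,interpolation=cv2.INTER_CUBIC)
cv2.imwrite("pics/p6.png",cv2.convertScaleAbs(im,alpha=1.6))
for p in([.5357,-.2127,.023],[.5357,-.2127,.042],[*fr(D,-.0685,0),.046]): print(proj(b,p))
E
```

```text
(np.float64(340.2341799569517), np.float64(208.71855276754596))
(np.float64(340.82026510205145), np.float64(203.88856425664974))
(np.float64(340.70929543542735), np.float64(202.69638811216203))
```

View pics/p6.png

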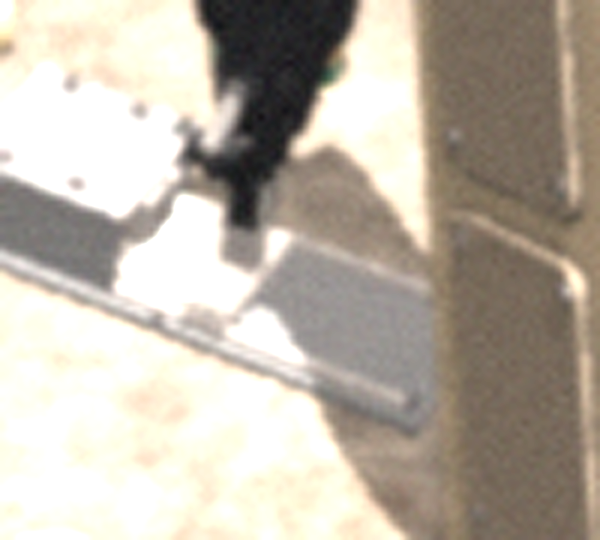

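The closed fingertip ends at crop (243,228), level with the top of the lug, which is still where it was at (243,228–262). So the fingers closed above the lug. I'll compare the tip's projected and seen heights.

```bash
python3 - <<'E'
from h import *
print("tip",env.tip_extent)
b=cam("scene")
for z in (.023,.035,.04,.046,.052): print(z,np.round(proj(b,[.5357,-.2127,z]),1))
t=np.array([.5293,-.2151])+.028*np.array([-.18,.98])
for z in (.081,.09,.1,.11): print(z,np.round(proj(b,[*t,z]),1), np.round(proj(b,[*(t-.056*np.array([-.18,.98])),z]),1))
a=cam("top"); print("top",proj(a,[.5357,-.2127,.045]))
E
```

```text
tip 0.011
0.023 [340.2 208.7]
0.035 [340.6 205.7]
0.04 [340.8 204.4]
0.046 [340.9 202.9]
0.052 [341.1 201.3]
0.081 [340.1 199.6] [348.5 189.1]
0.09 [340.3 197.2] [348.8 186.7]
0.1 [340.7 194.5] [349.2 184. ]
0.11 [341.  191.8] [349.6 181.3]
top (np.float64(357.5982797242474), np.float64(247.10532481837208))
```

```bash
python3 -m jog '[[1,0,0,0.001,0],[1,0,0,0,0]]'; python3 -m jog '[[1,0,0,0.001,0],[1,0,0,0,0]]'; python3 -m jog '[[1,0,0,0.001,0],[1,0,0,0,0]]'
```

```text
clock: 4.55
tcp_pos: [0.5356, -0.2126, 0.0327]
orientation: [-0.0, 0.996, 0.092, -0.0]
wrist_force: [-0.2, 0.0, -1.3]
finger_gap: 0.0003
grip_force: 0.0
clock: 4.72
tcp_pos: [0.5357, -0.2127, 0.0327]
orientation: [0.0, 0.996, 0.092, 0.0]
wrist_force: [-2.3, 0.7, 6.1]
finger_gap: -0.0001
grip_force: 3.1
clock: 4.88
tcp_pos: [0.5357, -0.2127, 0.0326]
orientation: [0.0, 0.996, 0.092, 0.0]
wrist_force: [-4.0, 2.1, 13.1]
finger_gap: 0.0
grip_force: 6.3
```

Contact came at TCP z = 0.0327 on a lug top at about 0.046, so the tips sit about 24 mm higher than nominal. I'll grip with the TCP at z of about 0.012 instead.

```bash
python3 -m jog '[[1,0,0,-0.01,0],[1,0,0,-0.01,0],[1,0,0,0,0],[-0.3,0,0,0,0],[-0.3,0,0,0,0]]'; python3 -m jog '[[-0.3,0,0,0,0],[-0.3,0,0,0.01,0],[-0.3,0,0,0.01,0],[-0.3,0,0,0.005,0],[-0.3,0,0,0,0]]'; python3 -m jog '[[-0.3,0,0,0.005,0],[-0.3,0,0,0.005,0],[-0.3,0,0,0,0],[-0.3,0,0,0,0]]'; python3 -c "
from h import *
go(fr(D,-.0685,0),.012,D[1])"
```

```text
clock: 5.3
tcp_pos: [0.5358, -0.2127, 0.0509]
orientation: [0.0, 0.996, 0.092, 0.0]
wrist_force: [0.2, -0.2, -0.8]
finger_gap: 0.0229
grip_force: 0.0
clock: 5.72
tcp_pos: [0.534, -0.2117, 0.0233]
orientation: [-0.001, 0.996, 0.092, -0.002]
wrist_force: [0.3, 0.3, -0.5]
finger_gap: 0.0555
grip_force: 0.0
clock: 6.05
tcp_pos: [0.5355, -0.2126, 0.0156]
orientation: [-0.0, 0.996, 0.092, -0.0]
wrist_force: [0.1, -0.1, -0.2]
finger_gap: 0.0553
grip_force: 0.0
t 6.05 tcp [ 0.5355 -0.2126  0.0156] head 0.1839 tool d(mm) [1.1 0.5 3.6] turn -0.01 F [ 0.1 -0.1 -0.2] gap 0.0553
```

```bash
python3 -m jog '[[-0.3,0.001,0,0.003,0],[-0.3,0,0,0,0],[1,0,0,0,0],[1,0,0,0,0],[1,0,0,0,0]]' 50;  python3 -m jog '[[1,0,0,0,0],[1,0,0,0,0],[1,0,0,0,0],[1,0,0,0,0]]'
```

```text
clock: 6.47
tcp_pos: [0.5368, -0.2126, 0.0131]
orientation: [0.0, 0.996, 0.092, 0.0]
wrist_force: [-0.3, 0.8, 0.0]
finger_gap: 0.0197
grip_force: 0.0
clock: 6.8
tcp_pos: [0.537, -0.2129, 0.0133]
orientation: [0.0, 0.996, 0.092, 0.0]
wrist_force: [0.9, -1.6, 2.9]
finger_gap: 0.0087
grip_force: 49.4
```

```bash
python3 -m jog '[[1,-0.003,0,0,0],[1,-0.006,0,0,0],[1,-0.006,0,0,0],[1,-0.006,0,0,0],[1,-0.006,0,0,0]]'; python3 -m jog '[[1,-0.008,0,0,0],[1,-0.008,0,0,0],[1,-0.008,0,0,0],[1,-0.008,0,0,0],[1,-0.008,0,0,0]]'; python3 -m jog '[[1,-0.008,0,0,0],[1,-0.008,0,0,0],[1,-0.008,0,0,0],[1,-0.004,0,0,0],[1,0,0,0,0]]'; python3 -c "
from h import *
go(fr(D,-.0685-.095,0),.0133,D[1])"
```

```text
clock: 7.22
tcp_pos: [0.5101, -0.2176, 0.0132]
orientation: [0.0, 0.996, 0.092, 0.001]
wrist_force: [3.8, 1.7, 1.5]
finger_gap: 0.0088
grip_force: 49.5
clock: 7.63
tcp_pos: [0.4704, -0.225, 0.0133]
orientation: [0.0, 0.996, 0.092, 0.001]
wrist_force: [5.3, 0.5, 3.8]
finger_gap: 0.0091
grip_force: 49.6
clock: 8.05
tcp_pos: [0.4419, -0.2302, 0.0132]
orientation: [0.0, 0.996, 0.091, -0.0]
wrist_force: [0.6, 0.2, 7.2]
finger_gap: 0.0087
grip_force: 50.1
t 8.05 tcp [ 0.4419 -0.2302  0.0132] head 0.1828 tool d(mm) [ 1.3  0.2 -0.1] turn -0.07 F [0.6 0.2 7.2] gap 0.0087
```

```bash
python3 -m jog '[[-0.3,0,0,0,0],[-0.3,0,0,0,0],[-0.3,0,0,0,0],[-0.3,0,0,0,0],[-0.3,0,0,-0.01,0]]'; python3 -m jog '[[-0.3,0,0,-0.015,0],[-0.3,0,0,-0.02,0],[-0.3,0.02,0,0,0],[-0.3,0.02,0,0,0],[-0.3,0.02,0,0,0]]'; python3 -m jog '[[-0.3,0.006,0,0,0],[-0.3,0,0,0,0],[-0.3,0,0,0,0],[-0.3,0,0,0,0]]'; python3 - <<'E'
from h import *
go(fr(D,-.0685-.0965+.066,0),.0105,D[1])
a=cam("top");b=cam("scene")
f=lambda c,r:cv2.resize(c["img"][r[1]:r[3],r[0]:r[2],::-1],(400,500),interpolation=cv2.INTER_CUBIC)
cv2.imwrite("pics/p7.png",np.hstack([f(a,(310,190,406,310)),f(b,(310,150,406,270))]))
E
```

```text
clock: 8.47
tcp_pos: [0.4414, -0.2286, 0.0212]
orientation: [-0.001, 0.996, 0.092, -0.002]
wrist_force: [-0.5, -0.1, 0.6]
finger_gap: 0.0552
grip_force: 0.0
clock: 8.88
tcp_pos: [0.5031, -0.219, 0.0592]
orientation: [0.0, 0.996, 0.092, 0.0]
wrist_force: [0.7, -0.1, -0.2]
finger_gap: 0.0553
grip_force: 0.0
clock: 9.22
tcp_pos: [0.5069, -0.2176, 0.0577]
orientation: [-0.0, 0.996, 0.092, -0.001]
wrist_force: [-0.4, -0.0, 0.2]
finger_gap: 0.0557
grip_force: 0.0
t 9.2167 tcp [ 0.5069 -0.2176  0.0577] head 0.1837 tool d(mm) [-0.3  0.8 47.2] turn -0.02 F [-0.4 -0.   0.2] gap 0.0557
```

View pics/p7.png

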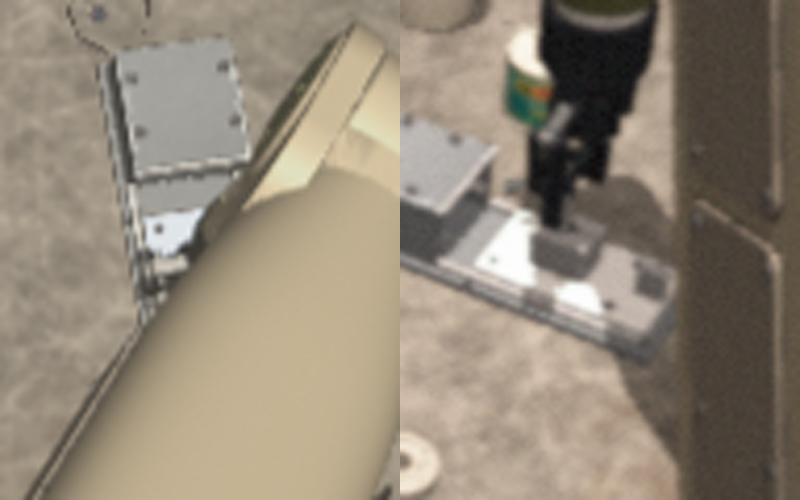

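The pallet is drawn out: there's a deck gap between the hood front (190,175) and its rear edge (170,212). The block is directly below the gripper at (567,248).

```bash
python3 -m jog '[[-0.3,0,0.0005,0.012,0],[-0.3,0,0,0.012,0],[-0.3,0,0,0.012,0],[-0.3,0,0,0.006,0],[-0.3,0,0,0,0]]'; python3 -m jog '[[-0.3,0,0,0.004,0],[-0.3,0,0,0,0],[-0.3,0,0,0,0]]';  python3 -m jog '[[1,0,0,0,0],[1,0,0,0,0],[1,0,0,0,0],[1,0,0,0,0],[1,0,0,0,0]]' 70; python3 -m jog '[[1,0,0,0,0],[1,0,0,0,0]]'; python3 -m jog '[[1,0,0,-0.005,0],[1,0,0,-0.005,0],[1,0,0,0,0]]'
```

```text
clock: 9.73
tcp_pos: [0.5066, -0.2178, 0.0145]
orientation: [-0.001, 0.996, 0.091, -0.001]
wrist_force: [0.1, 0.1, 0.3]
finger_gap: 0.0555
grip_force: 0.0
clock: 9.98
tcp_pos: [0.5085, -0.2185, 0.0123]
orientation: [0.0, 0.996, 0.092, 0.0]
wrist_force: [-0.5, 0.8, 0.7]
finger_gap: 0.0553
grip_force: 0.0
clock: 10.4
tcp_pos: [0.5088, -0.2184, 0.0127]
orientation: [0.0, 0.996, 0.092, 0.001]
wrist_force: [-0.4, 0.8, 7.1]
finger_gap: 0.0326
grip_force: 71.9
clock: 10.57
tcp_pos: [0.5088, -0.2184, 0.0127]
orientation: [0.0, 0.996, 0.092, 0.001]
wrist_force: [-0.3, -0.2, 6.7]
finger_gap: 0.033
grip_force: 71.9
clock: 10.82
tcp_pos: [0.5083, -0.2183, 0.0223]
orientation: [0.0, 0.996, 0.092, 0.0]
wrist_force: [0.6, -0.5, -3.5]
finger_gap: 0.0327
grip_force: 70.7
```

```bash
python3 -m jog '[[1,0,0,-0.015,0],[1,0,0,-0.018,0],[1,0,0,-0.018,0],[1,0,0,-0.018,0],[1,0,0,-0.01,0]]'; python3 -m jog '[[1,0,0,0,3.43],[1,0,0,0,3.43],[1,0,0,0,3.43],[1,0,0,0,3.43],[1,0.002,-0.0123,0,0]]'; 
python3 -m jog '[[1,0.004,-0.0246,0,0],[1,0.004,-0.0246,0,0],[1,0.004,-0.0246,0,0],[1,0.004,-0.0246,0,0],[1,0.004,-0.0246,0,0]]'
python3 -m jog '[[1,0.004,-0.0246,0,0],[1,0.004,-0.0246,0,0],[1,0.004,-0.0246,0,0],[1,0.004,-0.0246,0,0],[1,0.004,-0.0246,0,0]]'
python3 -m jog '[[1,0.004,-0.0246,0,0],[1,0.004,-0.0246,0,0],[1,0.004,-0.0246,0,0],[1,0.004,-0.0246,0,0],[1,0.004,-0.0246,0,0]]'
python3 -m jog '[[1,0.002,-0.0123,0,0],[1,0,0,0,0],[1,0,0,0,0],[1,0,0,0,0],[1,0,0,0,0]]'
python3 - <<'E'
from h import *
go(fr(S,0,-.012),.0127,S[1])
a=cam("top");b=cam("scene")
f=lambda c,r:cv2.resize(c["img"][r[1]:r[3],r[0]:r[2],::-1],(400,400),interpolation=cv2.INTER_CUBIC)
cv2.imwrite("pics/p8.png",np.hstack([f(a,(180,180,280,280)),f(b,(170,215,290,335))]))
E
```

```text
clock: 11.23
tcp_pos: [0.5087, -0.2185, 0.1025]
orientation: [0.0, 0.996, 0.092, 0.001]
wrist_force: [0.0, -0.3, -4.2]
finger_gap: 0.0325
grip_force: 70.7
clock: 11.65
tcp_pos: [0.5105, -0.2074, 0.1003]
orientation: [0.0, 1.0, -0.03, -0.0]
wrist_force: [1.1, 0.3, -3.5]
finger_gap: 0.0328
grip_force: 70.7
clock: 12.07
tcp_pos: [0.5373, -0.0826, 0.1003]
orientation: [-0.0, 1.0, -0.027, -0.001]
wrist_force: [-0.3, 0.0, -4.6]
finger_gap: 0.0327
grip_force: 70.7
clock: 12.48
tcp_pos: [0.564, 0.0392, 0.1003]
orientation: [-0.0, 1.0, -0.027, -0.001]
wrist_force: [0.2, -1.0, -4.7]
finger_gap: 0.0326
grip_force: 70.7
clock: 12.9
tcp_pos: [0.5875, 0.1095, 0.1025]
orientation: [-0.021, 1.0, 0.015, -0.001]
wrist_force: [0.0, -0.1, -4.7]
finger_gap: 0.0326
grip_force: 70.8
clock: 13.32
tcp_pos: [0.5889, 0.115, 0.1032]
orientation: [-0.022, 1.0, 0.018, -0.001]
wrist_force: [0.2, 0.5, -4.3]
finger_gap: 0.0329
grip_force: 70.8
t 13.3167 tcp [0.5889 0.115  0.1032] head 0.0365 tool d(mm) [  6.6 -52.7  92.9] turn 5.27 F [ 0.2  0.5 -4.3] gap 0.0329
```

View pics/p8.png

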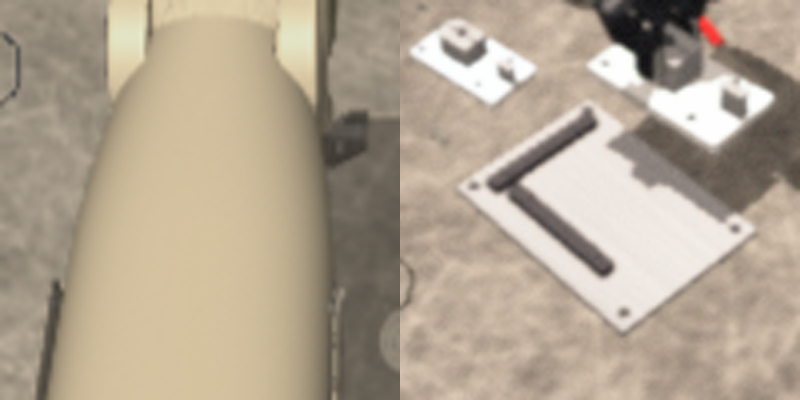

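The pallet hangs level by its block over the near-right side of the plate, but the arm stopped short with a small tilt. A joint limit seems likely.

```bash
python3 -c "
from h import *
s=env.get_state();print(s['joint_pos'].round(3),s['orientation'].round(4),s['tcp_pos'])"
```

```text
[ 0.036  0.413 -0.096  1.062  0.045  3.141] [-2.240e-02  9.996e-01  1.830e-02 -6.000e-04] [0.58899219 0.11509179 0.1032681 ]
```

Joint 6 is at its limit (3.14), so this grasp can't reach the final heading. Plan: set the pallet down on the plate at a slight yaw, regrip the block with the tool half-turned, then straighten it and push it home. First I'll turn back off the limit.

```bash
python3 -m jog '[[1,0,0,0,-4],[1,0,0,0,-4],[1,0,0,0,-2],[1,0,0,0,0],[1,0,0,0,0]]';python3 -c "
from h import *
go(fr(S,-.01,-.018),.0127,.19); s=env.get_state();print(s['joint_pos'].round(3),s['orientation'].round(4),s['tcp_pos'])"
```

```text
clock: 13.83
tcp_pos: [0.5891, 0.1154, 0.1033]
orientation: [-0.022, 0.994, 0.105, 0.001]
wrist_force: [0.1, -0.1, -5.2]
finger_gap: 0.0331
grip_force: 70.9
t 13.8333 tcp [0.5891 0.1154 0.1033] head 0.2103 tool d(mm) [  4.1 -47.2  92.8] turn 1.16 F [ 0.1 -0.1 -5.2] gap 0.0331
[ 0.036  0.413 -0.095  1.062  0.045  2.967] [-0.0225  0.9942  0.105   0.0014] [0.58907949 0.11542695 0.10331208]
```

```bash
python3 -m jog '[[1,0,0,0,1.4],[1,0,0,0,1.4],[1,0,0,0,0]]';python3 -c "
from h import *
go(fr(S,-.01,-.02),.035,.16)"
```

```text
clock: 14.08
tcp_pos: [0.5891, 0.1157, 0.1032]
orientation: [-0.023, 0.997, 0.08, 0.001]
wrist_force: [0.7, -0.3, -5.3]
finger_gap: 0.0331
grip_force: 70.9
t 14.0833 tcp [0.5891 0.1157 0.1032] head 0.1608 tool d(mm) [  1.3 -46.2  70.4] turn 0.05 F [ 0.7 -0.3 -5.3] gap 0.0331
```

```bash
python3 -m jog '[[1,0,-0.012,0,0],[1,0,-0.012,0,0],[1,0.001,-0.012,0,0],[1,0,-0.0102,0,0],[1,0,0,0,0]]'; python3 -m jog '[[1,0,0,0.014,0],[1,0,0,0.016,0],[1,0,0,0.016,0],[1,0,0,0.014,0],[1,0,0,0.01,0]]'; python3 -m jog '[[1,0,0,0,0],[1,0,0,0,0]]'; python3 -c "
from h import *
go(fr(S,-.01,-.02),.0145,.16);print(env.get_state()['joint_pos'].round(3))"
```

```text
clock: 14.5
tcp_pos: [0.582, 0.1643, 0.1055]
orientation: [-0.023, 0.996, 0.083, 0.001]
wrist_force: [0.1, -0.2, -3.8]
finger_gap: 0.033
grip_force: 70.8
clock: 14.92
tcp_pos: [0.5816, 0.1649, 0.0339]
orientation: [-0.022, 0.996, 0.082, 0.0]
wrist_force: [0.4, -1.2, -3.9]
finger_gap: 0.0326
grip_force: 70.9
clock: 15.08
tcp_pos: [0.582, 0.1647, 0.035]
orientation: [-0.022, 0.996, 0.082, 0.0]
wrist_force: [0.4, -0.3, -3.6]
finger_gap: 0.0329
grip_force: 70.7
t 15.0833 tcp [0.582  0.1647 0.035 ] head 0.1634 tool d(mm) [ 0.8  1.2 20.5] turn 0.2 F [ 0.4 -0.3 -3.6] gap 0.0329
[ 0.12   0.476 -0.178  0.914  0.045  3.098]
```

```bash
python3 -m jog '[[1,0,0,0.008,0],[1,0,0,0.006,0],[1,0,0,0.003,0],[1,0,0,0,0],[1,0,0,0,0]]'; python3 -m jog '[[1,0,0,0.001,0],[1,0,0,0.001,0],[1,0,0,0,0]]'; python3 -m jog '[[1,0,0,0.001,0],[1,0,0,0.001,0],[1,0,0,0,0]]'
```

```text
clock: 15.5
tcp_pos: [0.5823, 0.1653, 0.0183]
orientation: [-0.022, 0.996, 0.081, 0.001]
wrist_force: [-0.6, 0.7, -3.7]
finger_gap: 0.033
grip_force: 70.8
clock: 15.75
tcp_pos: [0.5825, 0.1654, 0.0165]
orientation: [-0.023, 0.996, 0.081, 0.001]
wrist_force: [1.1, 0.1, -4.5]
finger_gap: 0.0329
grip_force: 70.8
clock: 16.0
tcp_pos: [0.5827, 0.1656, 0.0145]
orientation: [-0.023, 0.996, 0.081, 0.001]
wrist_force: [0.2, 0.6, -2.0]
finger_gap: 0.0327
grip_force: 71.1
```

```bash
python3 -m jog '[[1,0,0,0.001,0],[1,0,0,0.0005,0],[1,0,0,0,0],[1,0,0,0,0]]' 20; python3 -m jog '[[0.1,0,0,0,0],[0.1,0,0,0,0],[-0.3,0,0,0,0],[-0.3,0,0,0,0],[-0.3,0,0,-0.005,0]]'; python3 -m jog '[[-0.3,0,0,-0.015,0],[-0.3,0,0,-0.02,0],[-0.3,0,0,-0.02,0],[-0.3,0,0,0,0]]'; python3 - <<'E'
from h import *
go(fr(S,-.01,-.02),.0145,.16)
b=cam("scene"); save(b,"p9.png",(165,200,305,340),4)
E
```

```text
clock: 16.33
tcp_pos: [0.5828, 0.1656, 0.0142]
orientation: [-0.022, 0.996, 0.081, 0.001]
wrist_force: [-2.6, -1.4, 6.6]
finger_gap: 0.0326
grip_force: 71.9
clock: 16.75
tcp_pos: [0.5817, 0.1653, 0.0171]
orientation: [-0.023, 0.996, 0.081, 0.0]
wrist_force: [-0.5, 0.2, -0.7]
finger_gap: 0.0552
grip_force: 0.0
clock: 17.08
tcp_pos: [0.5854, 0.1632, 0.0773]
orientation: [-0.023, 0.996, 0.082, 0.004]
wrist_force: [1.0, 0.3, 0.1]
finger_gap: 0.0551
grip_force: 0.0
t 17.0833 tcp [0.5854 0.1632 0.0773] head 0.163 tool d(mm) [-3.   1.  62.8] turn 0.17 F [1.  0.3 0.1] gap 0.0551
```

View pics/p9.png

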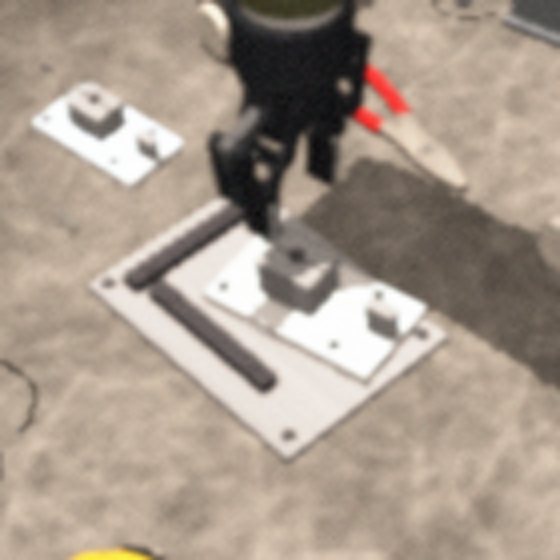

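The pallet lies flat on the plate, about 12° off in yaw and clear of both fences, with its lug (382,312) towards the robot. Now the half-turn to regrip. From here I'll mostly use measured numbers, since one picture is left.

```bash
python3 -m jog '[[-0.3,0,0,0,-7],[-0.3,0,0,0,-7],[-0.3,0,0,0,-7],[-0.3,0,0,0,-7],[-0.3,0,0,0,-7]]' >/dev/null; python3 -m jog '[[-0.3,0,0,0,-7],[-0.3,0,0,0,-7],[-0.3,0,0,0,-7],[-0.3,0,0,0,-7],[-0.3,0,0,0,-7]]'>/dev/null; python3 -m jog '[[-0.3,0,0,0,-7],[-0.3,0,0,0,-7],[-0.3,0,0,0,-7],[-0.3,0,0,0,-7],[-0.3,0,0,0,-7]]'; python3 -m jog '[[-0.3,0,0,0,-7],[-0.3,0,0,0,-7],[-0.3,0,0,0,-7],[-0.3,0,0,0,-7],[-0.3,0,0,0,-7]]'>/dev/null; python3 -m jog '[[-0.3,0,0,0,-7],[-0.3,0,0,0,-7],[-0.3,0,0,0,-7],[-0.3,0,0,0,-7],[-0.3,0,0,0,-7]]'; python3 -m jog '[[-0.3,0,0,0,-5],[-0.3,0,0,0,0],[-0.3,0,0,0,0]]'; python3 -c "
from h import *
go([.5828,.1656],.0143,.163-np.pi);print(env.get_state()['joint_pos'].round(3))"
```

```text
clock: 18.38
tcp_pos: [0.5819, 0.1628, 0.0718]
orientation: [-0.014, 0.539, 0.842, 0.018]
wrist_force: [0.2, 0.5, 0.1]
finger_gap: 0.0554
grip_force: 0.0
clock: 19.22
tcp_pos: [0.5819, 0.1628, 0.0718]
orientation: [-0.001, -0.041, 0.999, 0.022]
wrist_force: [-1.0, -1.1, 0.2]
finger_gap: 0.0556
grip_force: 0.0
clock: 19.47
tcp_pos: [0.582, 0.1628, 0.0721]
orientation: [0.0, -0.08, 0.997, 0.022]
wrist_force: [-0.6, 0.5, 0.2]
finger_gap: 0.0557
grip_force: 0.0
t 19.4667 tcp [0.582  0.1628 0.0721] head -2.9811 tool d(mm) [-1.   0.  57.8] turn -0.14 F [-0.6  0.5  0.2] gap 0.0557
[ 0.116  0.443 -0.132  0.994  0.045 -0.044]
```

```bash
python3 -m jog '[[-0.3,-0.001,0,0.015,0],[-0.3,0,0,0.015,0],[-0.3,0,0,0.015,0],[-0.3,0,0,0.01,0],[-0.3,0,0,0,0]]'; python3 -m jog '[[-0.3,0,0,0.0025,0],[-0.3,0,0,0,0],[1,0,0,0,0],[1,0,0,0,0],[1,0,0,0,0]]' 60; python3 -m jog '[[1,0,0,0,0],[1,0,0,0,0],[1,0,0,0,0]]'; python3 -m jog '[[1,0,0,-0.003,0],[1,0,0,-0.003,0],[1,0,0,0,0],[1,0,0,0,0]]'
```

```text
clock: 19.88
tcp_pos: [0.5813, 0.1653, 0.0152]
orientation: [-0.002, -0.081, 0.996, 0.022]
wrist_force: [-0.7, -0.8, -0.5]
finger_gap: 0.0558
grip_force: 0.0
clock: 20.3
tcp_pos: [0.5842, 0.1661, 0.0169]
orientation: [0.002, -0.081, 0.996, 0.023]
wrist_force: [-1.8, 1.9, 5.7]
finger_gap: 0.0332
grip_force: 60.2
clock: 20.55
tcp_pos: [0.5842, 0.166, 0.0169]
orientation: [0.002, -0.081, 0.996, 0.023]
wrist_force: [-1.4, 1.4, 6.5]
finger_gap: 0.0327
grip_force: 60.4
clock: 20.88
tcp_pos: [0.5832, 0.1652, 0.0211]
orientation: [0.001, -0.081, 0.996, 0.022]
wrist_force: [0.0, 0.7, -5.1]
finger_gap: 0.0329
grip_force: 59.9
```

```bash
python3 -m jog '[[1,0,0,-0.003,0],[1,0,0,0,4.1],[1,0,0,0,4.1],[1,0,0,0,4.1],[1,0,0,0,0]]'; python3 -m jog '[[1,0,0,0,0],[1,0,0,0,0]]'; python3 -c "
from h import *
go(fr(S,.002,-.009),.0169,-.0555-np.pi);print(env.get_state()['joint_pos'].round(3))"
```

```text
clock: 21.3
tcp_pos: [0.5832, 0.1651, 0.0242]
orientation: [-0.002, 0.027, 0.999, 0.022]
wrist_force: [-0.9, 0.5, -4.1]
finger_gap: 0.0329
grip_force: 59.9
clock: 21.47
tcp_pos: [0.5833, 0.1652, 0.0243]
orientation: [-0.002, 0.025, 0.999, 0.022]
wrist_force: [-0.0, 0.4, -4.7]
finger_gap: 0.0329
grip_force: 59.9
t 21.4667 tcp [0.5833 0.1652 0.0243] head 3.0919 tool d(mm) [-11.7  10.    7.8] turn 360.33 F [-0.   0.4 -4.7] gap 0.0329
[ 0.12   0.489 -0.188  0.891  0.045  0.17 ]
```

```bash
python3 -m jog '[[1,-0.004,0.0035,0,0.3],[1,-0.004,0.0035,0,0],[1,-0.0035,0.003,0,0],[1,0,0,0,0]]'; python3 -m jog '[[1,0,0,0.002,0],[1,0,0,0.002,0],[1,0,0,0.0015,0],[1,0,0,0.001,0],[1,0,0,0,0]]'; python3 -m jog '[[1,0,0,0.001,0],[1,0,0,0.001,0],[1,0,0,0,0],[1,0,0,0,0]]'; python3 -c "
from h import *
go(fr(S,.002,-.009),.0169,-.0555+np.pi)"
```

```text
clock: 21.8
tcp_pos: [0.5969, 0.1754, 0.025]
orientation: [-0.001, 0.028, 0.999, 0.023]
wrist_force: [0.5, -0.9, -4.5]
finger_gap: 0.0331
grip_force: 59.9
clock: 22.22
tcp_pos: [0.5949, 0.1747, 0.0178]
orientation: [-0.002, 0.028, 0.999, 0.022]
wrist_force: [-0.5, 0.0, -4.6]
finger_gap: 0.0327
grip_force: 59.9
clock: 22.55
tcp_pos: [0.5953, 0.175, 0.017]
orientation: [-0.002, 0.028, 0.999, 0.022]
wrist_force: [-3.3, -0.5, 2.9]
finger_gap: 0.0326
grip_force: 61.6
t 22.55 tcp [0.5953 0.175  0.017 ] head 3.0849 tool d(mm) [-0.2 -0.   0.1] turn -0.07 F [-3.3 -0.5  2.9] gap 0.0326
```

Seated. I'll release, rise, and measure the pallet's gap to the fences in the scene image.

```bash
python3 -m jog '[[0.1,0,0,0,0],[0.1,0,0,0,0],[-0.3,0,0,0,0],[-0.3,0,0,0,0],[-0.3,0,0,-0.005,0]]'; python3 -m jog '[[-0.3,0,0,-0.015,0],[-0.3,0,0,-0.02,0],[-0.3,0,0,-0.02,0],[-0.3,0,0,0,0],[-0.3,0,0,0,0]]'; python3 - <<'E'
from h import *
go(fr(S,.002,-.009),.0169,-.0555+np.pi)
b=cam("scene"); save(b,"p10.png",(175,225,305,335),6)
E
```

```text
clock: 22.97
tcp_pos: [0.595, 0.1747, 0.0205]
orientation: [-0.002, 0.028, 0.999, 0.022]
wrist_force: [-0.3, -0.5, -0.4]
finger_gap: 0.0554
grip_force: 0.0
clock: 23.38
tcp_pos: [0.5971, 0.1724, 0.0781]
orientation: [0.0, 0.028, 0.999, 0.023]
wrist_force: [-0.1, -0.2, -0.9]
finger_gap: 0.0555
grip_force: 0.0
t 23.3833 tcp [0.5971 0.1724 0.0781] head 3.0849 tool d(mm) [ 1.6 -0.4 61.2] turn -0.07 F [-0.1 -0.2 -0.9] gap 0.0555
```

View pics/p10.png

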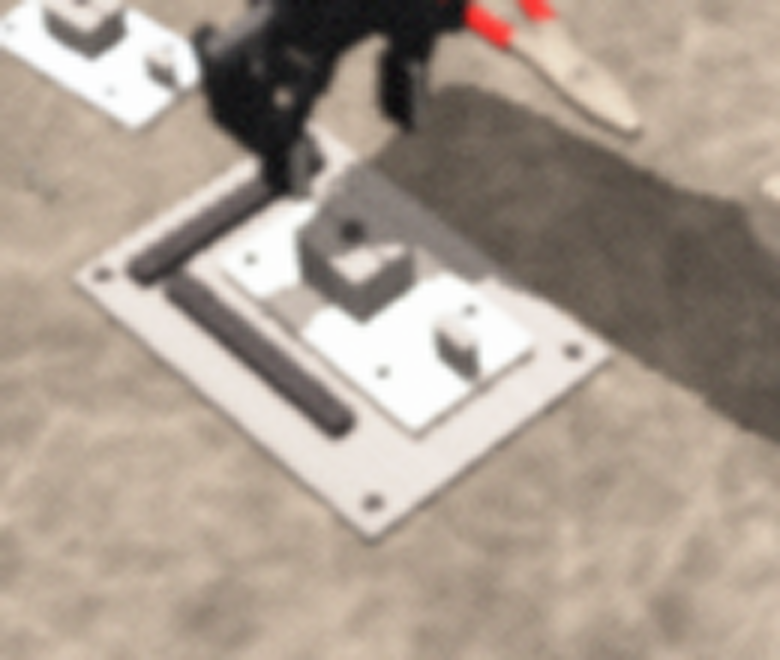

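The pallet is flat and nearly parallel, with its lug at (457,345) towards the robot. It has a gap of about 10 mm to the side fence and some gap to the back fence.

```bash
python3 - <<'E'
from h import *
b=cam("scene")
B=lambda x,y,z:onz(b,175+(x+.5)/6-.5,225+(y+.5)/6-.5,z)
ts,as_,r=rect([B(75,278,.008),B(372,540,.008),B(612,352,.008)],[[.1,.07],[-.1,.07],[-.1,-.07]]);print(ts,as_,r)
tp,ap,r=rect([B(220,257,.02),B(416,424,.02),B(536,349,.02)],[[.065,.035],[-.065,.035],[-.065,-.035]]);print(tp,ap,r)
c,s=np.cos(as_),np.sin(as_);d=tp-ts;print("in S",c*d[0]+s*d[1],-s*d[0]+c*d[1],ap-as_)
s=env.get_state();print(s["tcp_pos"],s["joint_pos"].round(3))
E
```

```text
[0.59453637 0.18376092] -0.05159178954931065 [[-1.1 -0.7]
 [-0.   0.6]
 [ 1.2  0.1]]
[0.58059107 0.17324184] -0.09905885292263816 [[ 1.   1. ]
 [ 0.7 -3.5]
 [-1.7  2.5]]
in S -0.013384287871572267 -0.011224225030032287 -0.04746706337332751
[0.59522222 0.17221274 0.07580265] [ 0.129  0.466 -0.085  1.017  0.045  0.186]
```

```bash
python3 -m jog '[[1,0.02,0.002,0,0],[1,0.025,0.002,0,0],[1,0.025,0.002,0,0],[1,0.025,0,0,0],[1,0.01,0,0,0]]' 40; python3 -m jog '[[1,0,0,0,0],[1,0,0,0,0],[1,0,0,0,0]]';python3 -c "
from h import *
go(fr(S,-.108,-.011),.0126,-.0555+np.pi)"
```

```text
clock: 23.9
tcp_pos: [0.4862, 0.1841, 0.0753]
orientation: [-0.004, 0.028, 0.999, 0.022]
wrist_force: [-0.5, 0.3, -0.2]
finger_gap: -0.0001
grip_force: 0.0
clock: 24.15
tcp_pos: [0.4927, 0.1842, 0.0771]
orientation: [-0.001, 0.028, 0.999, 0.023]
wrist_force: [0.1, -1.1, 1.0]
finger_gap: -0.0001
grip_force: 0.0
t 24.15 tcp [0.4927 0.1842 0.0771] head 3.0847 tool d(mm) [ 6.7 -8.5 64.2] turn -0.08 F [ 0.1 -1.1  1. ] gap -0.0001
```

```bash
python3 -m jog '[[1,0.0065,-0.0085,0,0],[1,0,0,0.02,0],[1,0,0,0.02,0],[1,0,0,0.018,0],[1,0,0,0.006,0]]'; python3 -m jog '[[1,0,0,0,0],[1,0,0,0,0],[1,0,0,0,0]]'; python3 -m jog '[[1,-0.006,0,0,0],[1,-0.004,0,0,0],[1,-0.003,0,0,0],[1,-0.002,0,0,0],[1,-0.002,0,0,0]]';python3 -m jog '[[1,-0.002,0,0,0],[1,-0.002,0,0,0]]'; python3 -c "
from h import *
go(fr(S,-.077,-.011),.0126,-.0555+np.pi)"
```

```text
clock: 24.57
tcp_pos: [0.4827, 0.1779, 0.0102]
orientation: [-0.003, 0.029, 0.999, 0.022]
wrist_force: [0.3, 0.7, -0.5]
finger_gap: -0.0002
grip_force: 0.0
clock: 24.82
tcp_pos: [0.485, 0.1789, 0.0136]
orientation: [-0.001, 0.028, 0.999, 0.023]
wrist_force: [-0.3, 0.3, 0.7]
finger_gap: -0.0001
grip_force: 0.0
clock: 25.23
tcp_pos: [0.5016, 0.178, 0.0129]
orientation: [-0.001, 0.028, 0.999, 0.023]
wrist_force: [-0.3, -0.6, -0.4]
finger_gap: 0.0001
grip_force: 0.0
clock: 25.4
tcp_pos: [0.505, 0.1778, 0.0126]
orientation: [-0.002, 0.028, 0.999, 0.022]
wrist_force: [-0.3, 0.3, -0.0]
finger_gap: 0.0004
grip_force: 0.0
t 25.4 tcp [0.505  0.1778 0.0126] head 3.085 tool d(mm) [-11.5   0.2  -0.1] turn -0.06 F [-0.3  0.3 -0. ] gap 0.0004
```

```bash
python3 -m jog '[[1,-0.001,0,0,0],[1,-0.001,0,0,0],[1,-0.001,0,0,0],[1,-0.001,0,0,0]]'; python3 -m jog '[[1,-0.001,0,0,0],[1,-0.001,0,0,0],[1,-0.001,0,0,0],[1,-0.001,0,0,0]]'; python3 -m jog '[[1,-0.001,0,0,0],[1,-0.001,0,0,0]]'
```

```text
clock: 25.73
tcp_pos: [0.5064, 0.1776, 0.0123]
orientation: [-0.004, 0.028, 0.999, 0.022]
wrist_force: [-8.0, 0.4, 5.7]
finger_gap: -0.0002
grip_force: 3.4
clock: 26.07
tcp_pos: [0.5105, 0.1774, 0.0122]
orientation: [-0.004, 0.028, 0.999, 0.022]
wrist_force: [-7.1, 1.3, 5.1]
finger_gap: -0.0004
grip_force: 3.2
clock: 26.23
tcp_pos: [0.5124, 0.1773, 0.0122]
orientation: [-0.004, 0.028, 0.999, 0.022]
wrist_force: [-6.7, 0.0, 6.2]
finger_gap: -0.0
grip_force: 3.2
```

```bash
python3 -m jog '[[1,-0.001,0,0,0],[1,-0.001,0,0,0],[1,-0.001,0,0,0]]'; python3 -m jog '[[1,-0.001,0,0,0],[1,-0.001,0,0,0]]'; python3 -m jog '[[1,-0.001,0,0,0],[1,-0.001,0,0,0]]'
```

```text
clock: 26.48
tcp_pos: [0.5154, 0.1771, 0.0123]
orientation: [-0.004, 0.028, 0.999, 0.022]
wrist_force: [-6.9, -0.2, 5.6]
finger_gap: -0.0002
grip_force: 3.3
clock: 26.65
tcp_pos: [0.5174, 0.177, 0.0122]
orientation: [-0.004, 0.028, 0.999, 0.022]
wrist_force: [-7.1, 1.7, 5.5]
finger_gap: -0.0002
grip_force: 3.3
clock: 26.82
tcp_pos: [0.5194, 0.1769, 0.0123]
orientation: [-0.004, 0.028, 0.999, 0.022]
wrist_force: [-6.2, 0.1, 5.2]
finger_gap: -0.0003
grip_force: 3.4
```

```bash
python3 -m jog '[[1,-0.001,0,0,0],[1,-0.001,0,0,0]]'; python3 -m jog '[[1,-0.001,0,0,0],[1,-0.001,0,0,0]]'; python3 -m jog '[[1,-0.001,0,0,0]]'
```

```text
clock: 26.98
tcp_pos: [0.5214, 0.1768, 0.0123]
orientation: [-0.004, 0.028, 0.999, 0.022]
wrist_force: [-7.1, 0.5, 6.0]
finger_gap: 0.0002
grip_force: 3.4
clock: 27.15
tcp_pos: [0.5221, 0.1768, 0.0121]
orientation: [-0.005, 0.028, 0.999, 0.023]
wrist_force: [-11.1, 1.0, 8.8]
finger_gap: 0.0002
grip_force: 5.8
clock: 27.23
tcp_pos: [0.5221, 0.1768, 0.012]
orientation: [-0.006, 0.028, 0.999, 0.023]
wrist_force: [-13.6, 1.3, 10.9]
finger_gap: -0.0003
grip_force: 6.9
```

```bash
python3 -m jog '[[1,-0.001,0,0,0],[1,-0.001,0,0,0],[1,-0.001,0,0,0]]'; python3 -m jog '[[1,-0.001,0,0,0],[1,-0.001,0,0,0],[1,0,0,0,0]]'
```

```text
clock: 27.48
tcp_pos: [0.522, 0.1768, 0.0118]
orientation: [-0.008, 0.028, 0.999, 0.023]
wrist_force: [-19.5, 1.4, 13.4]
finger_gap: -0.0003
grip_force: 10.3
clock: 27.73
tcp_pos: [0.522, 0.1768, 0.0116]
orientation: [-0.01, 0.028, 0.999, 0.023]
wrist_force: [-23.1, 1.3, 19.7]
finger_gap: 0.0002
grip_force: 11.8
```

```bash
python3 -m jog '[[1,0.008,0,0,0],[1,0.01,0,0,0],[1,0,0,-0.02,0],[1,0,0,-0.025,0],[1,0,0,-0.02,0]]'; python3 -m jog '[[1,-0.01,-0.02,0,0],[1,-0.02,-0.025,0,0],[1,-0.025,-0.02,0,0],[1,-0.025,0,0,0],[1,-0.01,0,0,0]]'; python3 -m jog '[[1,0,0,0,0],[1,0,0,0,0],[1,0,0,0,0]]'; python3 -c "
from h import *
go(fr(S,.004,-.068),.0126,-.0555+np.pi)"
```

```text
clock: 28.15
tcp_pos: [0.5141, 0.1743, 0.0785]
orientation: [-0.001, 0.028, 0.999, 0.022]
wrist_force: [0.5, -0.4, 0.7]
finger_gap: 0.0
grip_force: 0.0
clock: 28.57
tcp_pos: [0.6042, 0.1025, 0.0746]
orientation: [0.001, 0.03, 0.999, 0.022]
wrist_force: [0.4, 0.4, 0.4]
finger_gap: 0.0
grip_force: 0.0
clock: 28.82
tcp_pos: [0.5992, 0.1046, 0.0738]
orientation: [-0.002, 0.028, 0.999, 0.022]
wrist_force: [0.7, -0.2, 0.8]
finger_gap: -0.0003
grip_force: 0.0
t 28.8167 tcp [0.5992 0.1046 0.0738] head 3.0853 tool d(mm) [ 5.2  8.2 61.7] turn -0.04 F [ 0.7 -0.2  0.8] gap -0.0003
```

```bash
python3 -m jog '[[1,0.005,0.004,0,0],[1,0,0,0.02,0],[1,0,0,0.02,0],[1,0,0,0.016,0],[1,0,0,0.005,0]]'; python3 -m jog '[[1,0,0,0,0],[1,0,0,0,0],[1,0,0,0,0]]'; python3 -m jog '[[1,0,0.006,0,0],[1,0,0.004,0,0],[1,0,0.003,0,0],[1,0,0.002,0,0],[1,0,0.002,0,0]]'; python3 -m jog '[[1,0,0.002,0,0],[1,0,0.002,0,0]]'; python3 -c "
from h import *
go(fr(S,.004,-.028),.0126,-.0555+np.pi)"
```

```text
clock: 29.23
tcp_pos: [0.5921, 0.1122, 0.0111]
orientation: [-0.004, 0.028, 0.999, 0.022]
wrist_force: [-0.4, -0.1, 0.7]
finger_gap: 0.0004
grip_force: 0.0
clock: 29.48
tcp_pos: [0.596, 0.1117, 0.0147]
orientation: [-0.001, 0.028, 0.999, 0.023]
wrist_force: [-0.3, 0.1, 0.5]
finger_gap: -0.0001
grip_force: 0.0
clock: 29.9
tcp_pos: [0.5965, 0.1288, 0.0144]
orientation: [-0.001, 0.028, 0.999, 0.022]
wrist_force: [0.7, 0.2, 0.1]
finger_gap: 0.0001
grip_force: 0.0
clock: 30.07
tcp_pos: [0.5965, 0.1326, 0.0143]
orientation: [-0.002, 0.028, 0.999, 0.022]
wrist_force: [-0.8, -0.1, -0.3]
finger_gap: -0.0002
grip_force: 0.0
t 30.0667 tcp [0.5965 0.1326 0.0143] head 3.085 tool d(mm) [ 1.4 23.1  2.8] turn -0.06 F [-0.8 -0.1 -0.3] gap -0.0002
```

```bash
python3 -m jog '[[1,0,0.0015,0,0],[1,0,0.0015,0,0],[1,0,0.0015,0,0],[1,0,0.0015,0,0]]'; python3 -m jog '[[1,0,0.001,0,0],[1,0,0.001,0,0],[1,0,0.001,0,0],[1,0,0.001,0,0]]'; python3 -m jog '[[1,0,0.001,0,0],[1,0,0.001,0,0],[1,0,0.001,0,0],[1,0,0.001,0,0]]'
```

```text
clock: 30.4
tcp_pos: [0.5968, 0.1384, 0.0146]
orientation: [-0.002, 0.028, 0.999, 0.022]
wrist_force: [-0.9, 0.0, 0.8]
finger_gap: -0.0002
grip_force: 0.0
clock: 30.73
tcp_pos: [0.5971, 0.1424, 0.0148]
orientation: [-0.002, 0.028, 0.999, 0.022]
wrist_force: [0.8, -0.1, 0.1]
finger_gap: -0.0001
grip_force: 0.0
clock: 31.07
tcp_pos: [0.5972, 0.1456, 0.015]
orientation: [-0.002, 0.029, 0.999, 0.022]
wrist_force: [-0.5, -2.0, -0.1]
finger_gap: 0.0002
grip_force: 1.5
```

```bash
python3 -m jog '[[1,0,0.001,0,0],[1,0,0.001,0,0],[1,0,0.001,0,0],[1,0,0.001,0,0]]'; python3 -m jog '[[1,0,0.001,0,0],[1,0,0.001,0,0],[1,0,0.001,0,0],[1,0,0.001,0,0]]'; python3 -m jog '[[1,0,0.001,0,0],[1,0,0.001,0,0]]'; python3 -m jog '[[1,0,0.001,0,0],[1,0,0.001,0,0]]'
```

```text
clock: 31.4
tcp_pos: [0.5974, 0.1504, 0.015]
orientation: [-0.002, 0.028, 0.999, 0.022]
wrist_force: [-0.1, -2.1, -1.2]
finger_gap: 0.0001
grip_force: 1.0
clock: 31.73
tcp_pos: [0.5977, 0.1545, 0.0153]
orientation: [-0.002, 0.028, 0.999, 0.022]
wrist_force: [-0.3, -1.2, -1.5]
finger_gap: -0.0001
grip_force: 0.9
clock: 31.9
tcp_pos: [0.598, 0.1553, 0.0156]
orientation: [-0.002, 0.029, 0.999, 0.021]
wrist_force: [-1.5, -8.4, 0.6]
finger_gap: -0.0001
grip_force: 4.2
clock: 32.07
tcp_pos: [0.598, 0.1556, 0.0159]
orientation: [-0.002, 0.029, 0.999, 0.02]
wrist_force: [-1.7, -14.8, 2.9]
finger_gap: -0.0002
grip_force: 7.1
```

```bash
python3 -m jog '[[1,0,0.001,0,0],[1,0,0.001,0,0],[1,0,0.001,0,0],[1,0,0,0,0]]'; python3 -m jog '[[1,0,-0.006,0,0],[1,0,-0.01,0,0],[1,0,-0.01,0,0],[1,0,0,-0.03,0],[1,0,0,-0.035,0]]'; python3 -m jog '[[1,0,-0.04,0,0],[1,0,-0.04,0,0],[1,0,-0.03,0,0],[1,0,0,0,0]]'; python3 - <<'E'
from h import *
go(fr(S,-.108,0),.0126,-.0555+np.pi)
a=cam("scene")
im=a["img"];print(im.shape)
# white pallet plate mask within setting plate region, scene view
hsv=cv2.cvtColor(im[225:335,175:305],cv2.COLOR_RGB2GRAY)
for x in (35,): pass
m=(hsv>225).astype(np.uint8)
n,l,st,ce=cv2.connectedComponentsWithStats(m)
for i in range(1,n):
    if st[i,4]>60: print(st[i],ce[i].round(1))
fence=(hsv<75).astype(np.uint8)
n,l,st,ce=cv2.connectedComponentsWithStats(fence)
for i in range(1,n):
    if st[i,4]>40:
        c=np.argwhere(l==i)[:,::-1].astype(np.float32); print("dark",st[i],cv2.minAreaRect(c))
E
```

```text
clock: 32.4
tcp_pos: [0.598, 0.1559, 0.0166]
orientation: [-0.002, 0.03, 0.999, 0.017]
wrist_force: [-3.6, -20.2, 7.5]
finger_gap: 0.0002
grip_force: 10.1
clock: 32.82
tcp_pos: [0.594, 0.1317, 0.077]
orientation: [-0.005, 0.029, 0.999, 0.023]
wrist_force: [0.3, 0.5, 0.4]
finger_gap: 0.0003
grip_force: 0.0
clock: 33.15
tcp_pos: [0.5907, 0.0178, 0.0746]
orientation: [-0.001, 0.031, 0.999, 0.022]
wrist_force: [0.2, -0.2, 1.2]
finger_gap: 0.0001
grip_force: 0.0
t 33.15 tcp [0.5907 0.0178 0.0746] head 3.0798 tool d(mm) [114.8 162.5  69.6] turn -0.36 F [ 0.2 -0.2  1.2] gap 0.0001
(420, 560, 3)
[  0   0  36  21 286] [17.5  9.9]
[  17   24   84   61 1816] [61.9 55.1]
```

```bash
cat > m.py <<'E'
from h import *
def prof(c,F,z,pts):
    g=cv2.cvtColor(c["img"],cv2.COLOR_RGB2GRAY).astype(np.float32)
    uv=np.array([proj(c,[*fr(F,x,y),z]) for x,y in pts],np.float32)
    return cv2.remap(g,uv[:,0].copy(),uv[:,1].copy(),cv2.INTER_CUBIC).ravel()
b=cam("scene"); a=cam("top")
for n,c in (("scene",b),("top",a)):
  t=np.arange(.020,.056,.002)
  print(n,"y profile, y mm:",(t*1e3).round().astype(int))
  for x in (-.055,-.045,-.03,0,.03,.045): print(x,prof(c,S,.019,[(x,y) for y in t]).round().astype(int))
  t=np.arange(.050,.086,.002); print(n,"x profile",(t*1e3).round().astype(int))
  for y in (-.025,-.01,.01,.025): print(y,prof(c,S,.019,[(x,y) for x in t]).round().astype(int))
  t=np.arange(-.085,-.048,.002); print(n,"front x profile",(t*1e3).round().astype(int))
  for y in (-.025,-.015,.015,.025): print(y,prof(c,S,.019,[(x,y) for x in t]).round().astype(int))
E
python3 m.py
```

```text
scene y profile, y mm: [20 22 24 26 28 30 32 34 36 38 40 42 44 46 48 50 52 54]
-0.055 [253 253 253 254 253 255 251 236 186 132  99  85  73  65  69  83 127 176]
-0.045 [254 254 254 254 254 254 254 233 183 126 101 100 101 100  86  78 111 172]
-0.03 [241 221 210 220 241 252 254 234 181 121  99 100 102  99  84  79 110 176]
0 [254 254 254 254 254 254 251 233 179 122 104 100 102  97  87  78 112 164]
0.03 [254 254 254 254 254 254 254 235 194 136 106 102 102 101  90  84 108 171]
0.045 [253 254 254 254 254 253 255 238 186 125 101  98  96  95  88  81 109 169]
scene x profile [50 52 54 56 58 60 62 64 66 68 70 72 74 76 78 80 82 84]
-0.025 [207 221 230 232 231 229 228 235 243 245 235 205 151 112 108 124 149 189]
-0.01 [232 231 232 232 233 237 243 248 251 249 236 194 137 111 108 122 155 196]
0.01 [245 251 254 254 254 254 254 254 253 252 242 197 139 106 102 120 154 193]
0.025 [254 254 254 250 230 200 189 212 236 243 234 193 139 112 106 123 158 191]
scene front x profile [-85 -83 -81 -79 -77 -75 -73 -71 -69 -67 -65 -63 -61 -59 -57 -55 -53 -51
 -49]
-0.025 [237 237 237 237 237 236 236 236 227 208 179
[... 975 characters left out ...]
113 113 112 131 162]
-0.01 [225 229 228 229 228 228 228 228 227 208 173 132 109 112 110 117 128 156]
0.01 [229 228 228 228 228 228 228 230 226 205 149 109 113 112 112 114 137 171]
0.025 [229 228 215 191 149 121 140 186 218 229 198 137 105 113 109 116 132 163]
top front x profile [-85 -83 -81 -79 -77 -75 -73 -71 -69 -67 -65 -63 -61 -59 -57 -55 -53 -51
 -49]
-0.025 [225 226 226 226 225 225 225 225 225 225 222 216 209 215 225 228 229 229
 229]
-0.015 [226 226 225 225 225 225 225 225 225 225 225 219 210 201 213 230 229 229
 229]
0.015 [222 222 222 222 222 222 222 221 221 221 222 217 210 206 216 229 230 229
 228]
0.025 [224 224 224 225 225 225 225 225 225 227 221 206 183 179 214 233 228 228
 228]
```

The side gap profile is uniform (flush and parallel). I'll repeat the lug push once more to confirm contact at the back after the sideways slide.

```bash
python3 -m jog '[[1,0.03,0.02,0,0.3],[1,0.03,0.025,0,0],[1,0.027,0.03,0,0],[1,0.02,0.03,0,0],[1,0.008,0.03,0,0]]';python3 -m jog '[[1,0,0.02,0,0],[1,0,0.0075,0,0],[1,0,0,0,0],[1,0,0,0,0],[1,0,0,0,0]]'; python3 -c "
from h import *
go(fr(S,-.105,0),.0126,-.0555+np.pi)"
```

```text
clock: 33.72
tcp_pos: [0.48, 0.1668, 0.0809]
orientation: [-0.003, 0.03, 0.999, 0.023]
wrist_force: [0.4, -1.0, -0.5]
finger_gap: 0.0004
grip_force: 0.0
clock: 34.13
tcp_pos: [0.4857, 0.1913, 0.0821]
orientation: [-0.002, 0.031, 0.999, 0.022]
wrist_force: [-0.1, 0.1, 0.4]
finger_gap: -0.0
grip_force: 0.0
t 34.1333 tcp [0.4857 0.1913 0.0821] head 3.0798 tool d(mm) [-3.9 -4.4 69.4] turn -0.36 F [-0.1  0.1  0.4] gap -0.0
```

```bash
python3 -m jog '[[1,-0.004,-0.0044,0,-0.36],[1,0,0,0.022,0],[1,0,0,0.022,0],[1,0,0,0.018,0],[1,0,0,0.007,0]]'; python3 -m jog '[[1,0,0,0,0],[1,0,0,0,0],[1,0,0,0,0]]'; python3 -m jog '[[1,-0.008,0,0,0],[1,-0.008,0,0,0],[1,-0.006,0,0,0],[1,-0.003,0,0,0],[1,-0.001,0,0,0]]'; python3 -m jog '[[1,-0.001,0,0,0],[1,-0.001,0,0,0]]'
```

```text
clock: 34.55
tcp_pos: [0.488, 0.1884, 0.0107]
orientation: [-0.003, 0.029, 0.999, 0.022]
wrist_force: [0.1, -0.3, -0.2]
finger_gap: -0.0001
grip_force: 0.0
clock: 34.8
tcp_pos: [0.4904, 0.1899, 0.0142]
orientation: [-0.001, 0.028, 0.999, 0.023]
wrist_force: [-0.2, -0.1, 0.0]
finger_gap: 0.0
grip_force: 0.0
clock: 35.22
tcp_pos: [0.5167, 0.1888, 0.0134]
orientation: [-0.001, 0.028, 0.999, 0.023]
wrist_force: [-0.5, -1.0, -0.6]
finger_gap: -0.0001
grip_force: 0.0
clock: 35.38
tcp_pos: [0.5171, 0.1886, 0.0129]
orientation: [-0.002, 0.028, 0.999, 0.022]
wrist_force: [-0.5, -0.5, 0.7]
finger_gap: 0.0001
grip_force: 0.0
```

```bash
python3 -m jog '[[1,-0.001,0,0,0],[1,-0.001,0,0,0],[1,-0.001,0,0,0]]'; python3 -m jog '[[1,-0.001,0,0,0],[1,-0.001,0,0,0]]'; python3 -m jog '[[1,-0.001,0,0,0],[1,-0.001,0,0,0]]';python3 -m jog '[[1,-0.001,0,0,0],[1,-0.001,0,0,0]]'
```

```text
clock: 35.63
tcp_pos: [0.5201, 0.1885, 0.013]
orientation: [-0.002, 0.028, 0.999, 0.022]
wrist_force: [-0.1, 0.7, 0.6]
finger_gap: -0.0002
grip_force: 0.0
clock: 35.8
tcp_pos: [0.5223, 0.1884, 0.0131]
orientation: [-0.002, 0.028, 0.999, 0.022]
wrist_force: [0.6, 0.6, 0.1]
finger_gap: -0.0002
grip_force: 0.0
clock: 35.97
tcp_pos: [0.5229, 0.1883, 0.0129]
orientation: [-0.003, 0.028, 0.999, 0.023]
wrist_force: [-6.0, 0.6, 5.6]
finger_gap: -0.0002
grip_force: 3.1
clock: 36.13
tcp_pos: [0.523, 0.1883, 0.0127]
orientation: [-0.005, 0.028, 0.999, 0.023]
wrist_force: [-10.1, 1.4, 8.1]
finger_gap: 0.0002
grip_force: 5.3
```

```bash
python3 -m jog '[[1,-0.001,0,0,0],[1,-0.001,0,0,0],[1,-0.001,0,0,0]]'; python3 -m jog '[[1,0.006,0,0,0],[1,0.01,0,0,0],[1,0.01,0,0,0],[1,0,0,-0.03,0],[1,0,0,-0.03,0]]'; python3 -m jog '[[1,0,-0.03,0,0],[1,0,-0.03,0,0],[1,0,-0.03,0,0],[1,0,0,0,0],[1,0,0,0,0]]'; python3 m.py | head -7
```

```text
clock: 36.38
tcp_pos: [0.5229, 0.1883, 0.0125]
orientation: [-0.007, 0.027, 0.999, 0.023]
wrist_force: [-18.4, 0.9, 16.6]
finger_gap: -0.0
grip_force: 9.2
clock: 36.8
tcp_pos: [0.5001, 0.1863, 0.0717]
orientation: [-0.004, 0.028, 0.999, 0.022]
wrist_force: [1.4, 0.2, 0.2]
finger_gap: -0.0001
grip_force: 0.0
clock: 37.22
tcp_pos: [0.4981, 0.0958, 0.0691]
orientation: [-0.001, 0.029, 0.999, 0.023]
wrist_force: [0.4, 0.2, 0.4]
finger_gap: -0.0001
grip_force: 0.0
scene y profile, y mm: [20 22 24 26 28 30 32 34 36 38 40 42 44 46 48 50 52 54]
-0.055 [255 254 254 255 254 256 252 238 191 138 100  87  78  70  73  87 131 178]
-0.045 [254 254 254 254 254 254 255 236 187 128 105 106 104  99  88  82 116 175]
-0.03 [243 225 217 228 244 253 256 238 184 125 105 105 104  98  87  83 113 183]
0 [254 254 254 254 254 254 252 237 181 122 108 104 105 102  89  81 115 168]
0.03 [254 254 254 254 254 254 254 239 197 138 107 103 104 104  90  83 113 177]
0.045 [254 254 254 254 254 254 256 240 189 126 105 103 101  97  88  84 115 175]
```

Flush on both sides, and the arm is clear. Handing in.

```bash
python3 -c "
from workcell import env
print(env.hand_in())"
```

```text
the job is handed in; nothing more can be done
None
```

The pallet was drawn out, lifted, set on the setting plate and pushed home against both fences (by contact force, plus an image check of the side fence), and the job was handed in at about 37 s; no verdict was returned.

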